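Close the pressure cooker: twist the lid tight in its lugs

TASK

The pressure cooker stands on the hob. Close it: put its lid on level, so that the lid's four tabs drop through the gaps in the pot's rim and the lid rests on its rubber seal, then turn the lid clockwise by its handle until the ramps have pulled it firmly hand-tight. The rubber may be fresh or worn, so tighten by feel and not by eye, do not crush the seal by forcing it down or overtightening it, and leave the things around it where they are.

Things in the scene. Friction and masses are not known exactly. Their poses are not given: they have to be found in the camera images.
- pot: Steel pressure cooker pot, fixed on the hob: 180 mm outside diameter, 110 mm high, two black loop handles along its own +x and -x (142 mm from the middle, tops 79 mm up). Origin: centre of its underside, z up. Four lugs (steel strips, 90 to 103 mm up, out to radius 99 mm) stick out below the rim, each 60 degrees long, centred on its +x, +y, -x, -y, with a gap of 30 degrees between neighbours.
- pot_mouth (a point): Centre of the pot's rim, level with its top edge, 110 mm above its underside. Axes as the pot's.
- lid: Loose domed steel lid, 209 mm diameter, 0.45 to 0.6 kg, lying upright on the worktop. Origin: centre of its skirt's lower edge, z up; skirt 24.5 mm deep, 2 mm of play round the lugs. Resting in the gaps on its seal its origin is 88.5 to 91.5 mm above the pot's underside (lower if the seal is worn); caught on the lugs, 94 mm or more. Black valve, 29 mm wide, top at 55 mm, 69 mm out to -x +y.
- lid_grip (a point): Middle of the lid's black bridge handle, 66 mm above the skirt's edge. The bar runs along the lid's x axis: 112 mm long, 18 mm thick (y), 22 mm high, with 17 mm of free space under it; grip it across its thickness from above. A wall cupboard hangs 0.46 m above the worktop behind the lid, its front 0.58 m ahead of the robot: carry the lid low and keep the wrist in front of it.
- seal: Rubber ring under the lid, out of sight; origin as the lid's, raised by its squeeze. It gives 1 mm per 30 N; its hidden wear is 0 to 2.6 mm. Resting it bears 5 N, hand-tight 15 to 38 N (0.5 to 0.85 N m at the handle, rising about 0.1 N m a degree); over 40 N, turned or pressed, crushes it. The ramps pull the lid down: follow it, or a stiff hand bears the load. Friction holds the lid when let go.
- seasoning_bottle: Squeezy seasoning bottle with a green cap, 56 mm diameter, 158 mm tall, standing on a dark saucer; leave it alone. Origin: centre of its base.
- salt_shaker: Glass salt shaker with a grey cap, 44 mm diameter, 90 mm tall; leave it alone. Origin: centre of its base.
- lemon: Lemon, 71 x 53 x 51 mm, lying on the worktop; leave it alone. Origin: under its middle.
- onion: Onion, 79 mm wide, 85 mm high; leave it alone. Origin: under its middle.
- teaspoon: Steel teaspoon, 130 mm long, lying between the lid and the hob; leave it alone. Origin: under its middle.
- pot_gap (a point): Middle of one of the four gaps between the lugs, 45 degrees from the pot's +x handle, at radius 96 mm, 100 mm above the underside; the others follow every 90 degrees. Clockwise (from above) of each gap a lug begins; its underside slopes down clockwise, 0.075 mm per mm of arc (0.125 mm a degree), and it ends in a stop.
- lid_tab (a point): One of the lid's four inward tabs, 22 degrees wide, hidden at the skirt's lower edge; this one is under the handle's +x end, the others every 90 degrees. All fit the gaps when the handle stands 45 degrees (within 4) from the line of the pot's handles, either way. Turned clockwise from there they bite on the ramps after about 27 degrees (seal new) to 48 (worn); tight comes 3 to 8 degrees later.

How it is judged:
On the way:
1. the lid sits down through the gaps, level on the rim, resting on its seal (z of lid in the frame of pot between 0.085 and 0.0935 m and horizontal distance between lid and pot below 0.004 m and angle between lid's own z axis and vertical below 0.02 rad), for 0.2 s.
At the end, for the whole second after the job is handed in: The lid, let go and at rest, is locked under the lugs: centred on the pot within 4 mm, level within 0.02 rad, and clamping its seal against the rim with more than 14 N (contact force between seal and pot above 14 N and horizontal distance between lid and pot below 0.004 m and z of lid in the frame of pot below 0.0925 m and angle between lid's own z axis and vertical below 0.02 rad and linear speed of lid below 0.01 m/s and angular speed of lid below 0.05 rad/s); the robot touches nothing.
It fails at once if the seal is crushed: more than 40 N between it and the pot (contact force between seal and pot above 40 N).
It fails at once if a bystander is moved by more than 20 mm (distance of any of seasoning_bottle, salt_shaker, lemon, onion, teaspoon from where it was at the start of the episode above 0.02 m).
It also fails if it takes over 67 s, if anything falls off the work surface, if the arm or the gripper's body presses on something with over 40 N, if the wrist force passes 120 N, or if a joint passes its speed limit or range.

ROBOT

A 6-joint arm with a two-finger parallel gripper is mounted at the origin on a cart in front of the work surface, level with it; the furniture and walls round the work are solid. World frame = base frame: x ahead of the robot, y to its left, z up, the work surface at z = 0. Lengths are in m, angles in rad, forces in N, time in s.
With the tool pointing down it reaches from about 0.35 to 0.975 m from the base axis. Payload 17.4 kg.
Tool frame: the origin (TCP) lies at the very end of the fingers, on their centre line; the grasp point (between the pads) lies 19 mm behind it (arm.grip_point_offset is the distance from the TCP to the grasp point, in m); z points along the fingers, x is the direction in which the jaws open and shut, and the axes are right-handed (so a half turn about z gives the same grasp; the last joint's range is limited). The gripper opens to 85 mm and grips with 20 to 120 N. Pads are 22 mm wide; open, the fingers measure 114 mm over their backs; the gripper's body (76 mm by 85 mm) begins 54 mm behind the grasp point. The pads swing forward as they close: fully open they stand 13 mm farther back than shut.
Start: joints at [-1.289, 0.116, 1.442, -0, 1.584, -0.038], TCP at [0.212, -0.641, 0.231] pointing down, gripper open.
Joint ranges: [-2.83, 2.83], [-0.83, 2.19], [0.07, 2.5], [-1.14, 4.28], [0.01, 3], [-2.97, 2.97]. Speed limits (rad/s): [1.89, 1.89, 2.22, 3.14, 3.14, 3.14].

INTERFACE

Orientations are given as a rotation vector (axis times angle).
In Python, from bench import arm, cams gives the robot as it stands.
- The arm moves only by the tool drive_tool, never from a script. Its argument "rows" is a list that holds one entry, the list of rows, each a list of 7 numbers: the shift along the tool's x, y, z in units of 0.15 m (1.0 is 0.15 m), then the turn, a rotation vector about the tool's x, y, z in units of 360 degrees (1.0 is 360 degrees), then the opening, from 0 (shut) to 1 (fully open). A call has 1 to 12 rows; each row is the pose to reach, as a shift and turn from the pose commanded when the call began, along the tool's axes at that moment, turning the shorter way round; what a row does not reach only later rows make up. A row lasts 1/12 s, in which the tool goes at most 41.7 mm and 7.16 degrees, less where a joint would pass 70% of its speed; a pose out of reach is approached as far as the arm can. A call with a number of a shift or a turn outside -1 to 1 is refused whole. A call with a gripper value outside its range is refused whole. The fingers move at their own pace and stop on an object; "newtons" is the grip in N (left out, the last holds). Time passes only in rows, so rows that repeat a pose let the fingers close. It gives the time, the measured TCP pose, the force and the opening at its end, in the units of the state.
- arm.observe(): the state, without advancing time (a new reading comes with each control period).
- cams.snapshot(name): name is "scene" or "top"; returns (picture, depth): 400x640x3 uint8, blue, green, red; 400x640 float32, m along the optical axis (not along the pixel's ray), 0 where there is no reading.
- cams.camera_info(name): a dict with "camera_matrix" (3x3 intrinsics, pixels), "k1" (the pictures are not rectified: a ray, as slopes to the right and down, at radius r is drawn at 1 + k1 r^2 times it, then the intrinsics apply), "extrinsics" (4x4, takes a point from camera to world coordinates). Camera axes: x right, y down, z forward; pixel columns grow to the right and rows downward; lengths in m; the calibration is good to about 2 mm. A picture is of the moment at which its call begins. camera_info takes no time and is no camera call.
- arm.close_job(): hands the job in, once; it reports no verdict.
The state is a dict: "clock": time; "joints": joint angles; "qvel": joint speeds; "tau": joint torques, N m; "eef_pos": TCP position; "tcp_rot": TCP orientation; "force": force on the tool from outside, world axes, zero at the start; "torque": the same for the moment, N m; "width": finger opening in m.
Only numpy, scipy, OpenCV 4.12 (cv2) and the standard library are available. Lean on these libraries where they do the work, as an engineer would, in place of code of your own. Each camera call takes 0.05 s, during which the arm holds its last target. There are 200 camera calls.

## Working session

There is one attempt and no reset: what is moved stays moved. The work goes in short steps, Python scripts to look and compute and a tool call to move; the robot and the scene stay as the last step left them, time stands still between calls to the robot, and variables do not carry over. Pictures are saved under pics/ and viewed, about 8 in all and at most 12, crops included, and the job is handed in when it is done.

Besides the shell and the picture viewer there is one more tool, called by a JSON object that holds its "name" and its "arguments", one argument or row to a line. drive_tool: Moves the arm, as the interface text tells. Shifts and turns lie within -1 to 1; 1 stands for 0.15 m of shift or 360 degrees of turn. Its arguments: {"type":"object","properties":{"rows":{"type":"array"},"newtons":{"type":"number"}},"required":["rows"]}

```bash
ls; mkdir -p pics
python3 - <<'E'
from bench import arm,cams
import cv2,numpy as np
for n in("scene","top"):
    p,d=cams.snapshot(n);cv2.imwrite(f"pics/{n}0.png",p);np.save(f"pics/{n}0.npy",d)
    i=cams.camera_info(n);print(n,i)
print(arm.observe())
E
```

```text
pics
scene {'camera_matrix': array([[433.71701401,   0.        , 318.1864314 ],
       [  0.        , 433.71701401, 194.94252078],
       [  0.        ,   0.        ,   1.        ]]), 'k1': -0.1117789493913333, 'extrinsics': array([[-0.52782518, -0.43453213,  0.72978244, -0.2398763 ],
       [-0.84918   ,  0.25263907, -0.46375299,  0.51367555],
       [ 0.01714401, -0.86449715, -0.50234525,  0.63741018],
       [ 0.        ,  0.        ,  0.        ,  1.        ]])}
top {'camera_matrix': array([[389.77628712,   0.        , 314.76021226],
       [  0.        , 389.77628712, 193.54450102],
       [  0.        ,   0.        ,   1.        ]]), 'k1': -0.08782994128565647, 'extrinsics': array([[-0.01072186, -0.98244322,  0.18625347,  0.34864183],
       [-0.99978293,  0.01386023,  0.01555597,  0.01437352],
       [-0.01786438, -0.18604625, -0.98237857,  1.06601257],
       [ 0.        ,  0.        ,  0.        ,  1.        ]])}
{'clock': 0.1, 'joints': array([-1.28880679e+00,  1.16435770e-01,  1.44222060e+00, -2.60274027e-05,
        1.58398962e+00, -3.77686686e-02]), 'qvel': array([ 6.87337885e-04, -1.70969931e-03, -5.24302401e-05,  1.42238484e-03,
       -2.63261111e-03, -2.72625086e-04]), 'tau': array([ 2.76818333e-03, -7.33661914e+01, -6.33790755e+01,  1.93573014e-04,
        5.23341674e-03, -1.28763027e-06]), 'eef_pos': array([ 0.21213282, -0.64061426,  0.23062377]), 'tcp_rot': array([-2.54625167e+00,  1.83909200e+00,  1.32866460e-03]), 'force': array([ 0.84086827, -0.37121627,  0.36094221]), 'torque': array([-0.07007698, -0.03740214, -0.01521489]), 'width': 0.08543027912834339}
```

View pics/top0.png

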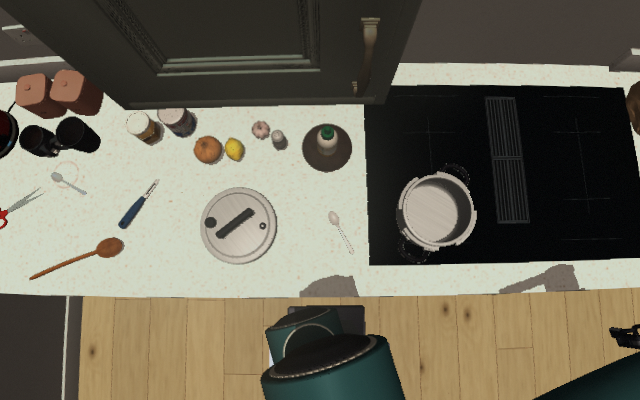

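View pics/scene0.png

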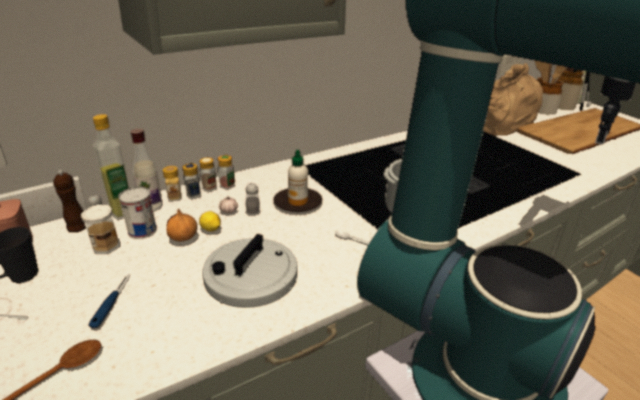

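The top view shows the lid at about (239,225): bar from (218,236) to (254,209), valve at (210,223). The pot is at about (437,210), with loop handles near (455,175) and (413,248). In the scene view the arm hides the pot. I'll measure both from the top view's depth.

```bash
cat > h.py <<'E'
import numpy as np,cv2
from bench import arm,cams
def cloud(n,d,box):
    i=cams.camera_info(n);K=i["camera_matrix"];E=i["extrinsics"]
    u0,v0,u1,v1=box
    u,v=np.meshgrid(np.arange(u0,u1),np.arange(v0,v1))
    p=np.stack([u,v],-1).reshape(-1,1,2).astype(float)
    s=cv2.undistortPoints(p,K,np.array([i["k1"],0,0,0,0.]))[:,0]
    z=d[v0:v1,u0:u1].ravel()
    c=np.c_[s*z[:,None],z]
    return (c@E[:3,:3].T+E[:3,3]),np.c_[u.ravel(),v.ravel()],z>0
def circ(P):
    A=np.c_[2*P[:,:2],np.ones(len(P))];x=np.linalg.lstsq(A,(P[:,:2]**2).sum(1),rcond=None)[0]
    return x[:2],np.sqrt(x[2]+x[0]**2+x[1]**2)
def bar(P):
    (c,s,a)=cv2.minAreaRect((P[:,:2]*1000).astype(np.float32)); m=P.mean(0)
    w,V=np.linalg.eigh(np.cov(P[:,:2].T)); return np.array(c)/1000,np.array(s),m,np.degrees(np.arctan2(V[1,1],V[0,1]))%180
E
python3 - <<'E'
from h import *
d=np.load("pics/top0.npy");p=cv2.imread("pics/top0.png")
P,uv,ok=cloud("top",d,(190,175,290,275));C=p[uv[:,1],uv[:,0]].astype(int)
print("worktop z",np.median(P[ok&(P[:,2]<.012),2]))
dark=C.max(1)<90
b=ok&dark&(P[:,2]>.066)&(P[:,2]<.1);print("bar",b.sum(),bar(P[b]),np.percentile(P[b,2],[5,50,95]))
v=ok&dark&(P[:,2]>.045)&(uv[:,0]<220)&(uv[:,1]<230);print("valve",v.sum(),P[v].mean(0))
l=ok&(P[:,2]>.015);print("lid hull",cv2.minEnclosingCircle((P[l,:2]*1000).astype(np.float32)))
P,uv,ok=cloud("top",d,(380,150,500,275));C=p[uv[:,1],uv[:,0]].astype(int)
print("hob z",np.median(P[ok&(P[:,2]<.02),2]))
r=ok&(P[:,2]>.106)&(P[:,2]<.118);c,R=circ(P[r]);print("rim",r.sum(),c,R,cv2.minEnclosingCircle((P[r,:2]*1000).astype(np.float32)),np.percentile(P[r,2],[5,50,95]))
q=P-np.r_[c,0];rad=np.hypot(q[:,0],q[:,1]);ang=np.degrees(np.arctan2(q[:,1],q[:,0]))
h=ok&(P[:,2]>.05)&(P[:,2]<.086)&(rad>.115)&(rad<.16)
for s in(0,1):
    m=h&((q[:,0]>0)==s); print("handle",m.sum(),P[m].mean(0),np.degrees(np.arctan2(*q[m,:2].mean(0)[::-1])),rad[m].mean())
g=ok&(rad>.0945)&(rad<.0985)&(P[:,2]>.085)&(P[:,2]<.112)
print("lug angle hist",np.histogram(ang[g],np.arange(-180,181,10)))
big=cv2.resize(p[150:275,380:500],None,fx=5,fy=5,interpolation=cv2.INTER_CUBIC)[:600];cv2.imwrite("pics/pot0.png",big)
E
```

```text
worktop z 0.001106347964992871
bar 310 (array([0.46344568, 0.23985727]), array([ 19.57786751, 109.42883301]), array([0.46256323, 0.23885085, 0.07660805]), np.float64(128.34685185519368)) [0.07015548 0.07707681 0.08063279]
valve 93 [0.46776845 0.30756667 0.05482199]
lid hull ((463.5052185058594, 240.7036590576172), 105.37561798095703)
hob z 0.007448068050163292
rim 955 [ 0.48433938 -0.27417911] 0.08786061688566252 ((484.81146240234375, -275.44854736328125), 99.83695983886719) [0.10665596 0.11462614 0.11768895]
handle 155 [ 0.379608   -0.20357594  0.08270156] 146.0146800473737 0.1287584415260794
handle 154 [ 0.59112113 -0.34050595  0.08249195] -31.846232074342847 0.12834446666442834
lug angle hist (array([ 0,  0,  3, 11, 11, 11, 11, 10, 10,  0,  0,  2,  8,  7,  8, 12,  8,
        8,  0,  0,  4,  9,  9,  9, 11,  8, 11,  0,  0,  4, 14, 13, 10, 13,
       11,  8]), array([-180, -170, -160, -150, -140, -130, -120, -110, -100,  -90,  -80,
        -70,  -60,  -50,  -40,  -30,  -20,  -10,    0,   10,   20,   30,
         40,   50,   60,   70,   80,   90,  100,  110,  120,  130,  140,
        150,  160,  170,  180]))
```

View pics/pot0.png

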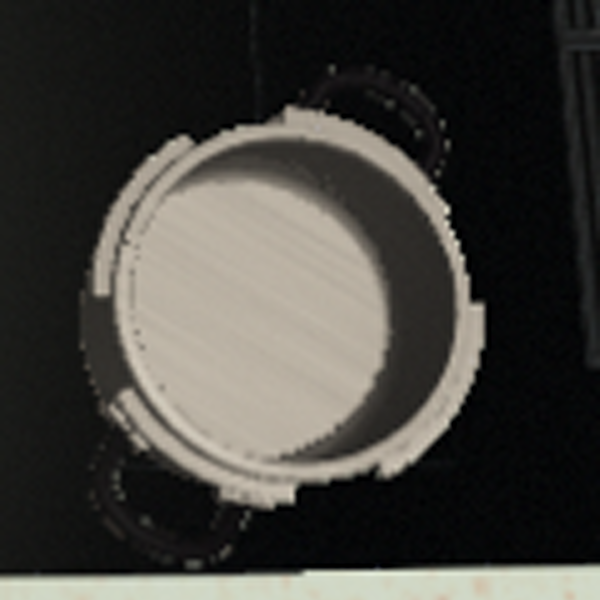

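The pot shows its four lugs, with gaps centred near 12° + 90°k in world yaw and its handles along about -33°. The bar is at (0.463, 0.240), yaw 128°, top at 0.077 m, and the valve confirms the lid's +x points to -51.5°. The sizes agree with those given, so I'm setting out toward the lid.

{"name": "drive_tool", "arguments": {
  "rows": [
    [[-1,-0.68,0,0,0,0,1],[-1,-0.68,0,0,0,0,1],[-1,-0.68,0,0,0,0,1],[-1,-0.68,0,0,0,0,1],[-1,-0.68,0,0,0,0,1]]
  ]
}}

```text
clock: 0.52
eef_pos: [0.2627, -0.4626, 0.2313]
tcp_rot: [-2.547, 1.837, -0.0]
force: [0.8, -0.3, 0.1]
width: 0.0858
```

{"name": "drive_tool", "arguments": {
  "rows": [
    [[-1,-0.68,0,0,0,0,1],[-1,-0.68,0,0,0,0,1],[-1,-0.68,0,0,0,0,1],[-1,-0.68,0,0,0,0,1],[-1,-0.68,0,0,0,0,1]]
  ]
}}

```text
clock: 0.93
eef_pos: [0.3121, -0.2884, 0.2315]
tcp_rot: [-2.548, 1.837, -0.001]
force: [-0.4, -0.5, 0.5]
width: 0.0856
```

{"name": "drive_tool", "arguments": {
  "rows": [
    [[-1,-0.68,0,0,0,0,1],[-1,-0.68,0,0,0,0,1],[-1,-0.68,0,0,0,0,1],[-1,-0.68,0,0,0,0,1],[-1,-0.68,0,0,0,0,1]]
  ]
}}

```text
clock: 1.35
eef_pos: [0.3617, -0.1137, 0.2315]
tcp_rot: [-2.548, 1.835, -0.001]
force: [0.3, 0.5, -0.4]
width: 0.0856
```

{"name": "drive_tool", "arguments": {
  "rows": [
    [[-1,-0.68,0,0,0,-0.15,1],[-1,-0.68,0,0,0,-0.15,1],[-1,-0.68,0,0,0,-0.15,1],[-1,-0.68,0,0,0,-0.15,1],[-1,-0.68,0,0,0,-0.15,1],[-1,-0.68,0,0,0,-0.15,1],[-1,-0.68,0,0,0,-0.15,1],[-1,-0.68,0,0,0,-0.15,1]]
  ]
}}

```text
clock: 2.02
eef_pos: [0.4109, 0.0576, 0.231]
tcp_rot: [3.106, -0.469, -0.001]
force: [-0.6, -0.0, -1.3]
width: 0.0853
```

```bash
cat >> h.py <<'E'
from scipy.spatial.transform import Rotation as Ro
def state():
    s=arm.observe();R=Ro.from_rotvec(s["tcp_rot"]).as_matrix()
    yaw=np.degrees(np.arctan2(R[1,0],R[0,0]))
    print("t %.2f"%s["clock"],"pos",s["eef_pos"].round(4),"yaw %.2f"%yaw,"zax",R[:,2].round(4),"F",s["force"].round(1),"T",s["torque"].round(2),"w %.4f"%s["width"],"j6 %.2f"%s["joints"][5])
    return s,R,yaw
def to(p,yaw):
    s,R,_=state(); y=np.radians(yaw)
    G=np.array([[np.cos(y),np.sin(y),0],[np.sin(y),-np.cos(y),0],[0,0,-1]])
    print("shift",(R.T@(np.array(p)-s["eef_pos"])/.15).round(4),"turn",(Ro.from_matrix(R.T@G).as_rotvec()/2/np.pi).round(4))
E
python3 -c "
from h import *
to([.4632,.2396,.15],38.4)"
```

```text
t 2.02 pos [0.4109 0.0576 0.231 ] yaw -17.19 zax [-7.e-04 -1.e-04 -1.e+00] F [-0.6 -0.  -1.3] T [ 0.04  0.01 -0.04] w 0.0853 j6 0.38
shift [-0.0251 -1.2626  0.5394] turn [-0.000e+00  1.000e-04 -1.544e-01]
```

{"name": "drive_tool", "arguments": {
  "rows": [
    [[-0.02,-1,0.4,0,0,0,1],[-0.02,-1,0.4,0,0,0,1],[-0.02,-1,0.4,0,0,0,1],[-0.02,-1,0.4,0,0,0,1],[-0.02,-1,0.4,0,0,0,1]]
  ]
}}

```text
clock: 2.43
eef_pos: [0.4533, 0.2046, 0.1677]
tcp_rot: [3.104, -0.478, -0.007]
force: [1.1, -0.3, -0.5]
width: 0.0855
```

{"name": "drive_tool", "arguments": {
  "rows": [
    [[-0.005,-0.263,0.14,0,0,-0.1544,0.6],[-0.005,-0.263,0.14,0,0,-0.1544,0.6],[-0.005,-0.263,0.14,0,0,-0.1544,0.6],[-0.005,-0.263,0.14,0,0,-0.1544,0.6],[-0.005,-0.263,0.14,0,0,-0.1544,0.6],[-0.005,-0.263,0.14,0,0,-0.1544,0.6],[-0.005,-0.263,0.14,0,0,-0.1544,0.6],[-0.005,-0.263,0.14,0,0,-0.1544,0.6],[-0.005,-0.263,0.14,0,0,-0.1544,0.6],[-0.005,-0.263,0.14,0,0,-0.1544,0.6]]
  ]
}}

```text
clock: 3.27
eef_pos: [0.4649, 0.2385, 0.1502]
tcp_rot: [2.973, 1.015, -0.0]
force: [-0.2, -0.7, 0.5]
width: 0.0516
```

```bash
python3 -c "
from h import *
to([.4632,.2396,.048],38.4)
p,d=cams.snapshot('scene');cv2.imwrite('pics/s1.png',cv2.resize(p[150:350,120:420],None,fx=2.5,fy=2.5))"
```

```text
t 3.27 pos [0.4649 0.2385 0.1502] yaw 37.72 zax [-1.e-04 -1.e-04 -1.e+00] F [-0.2 -0.7  0.5] T [-0.07  0.03 -0.03] w 0.0516 j6 -0.23
shift [-0.0043 -0.0129  0.6817] turn [ 0.      0.     -0.0019]
```

View pics/s1.png

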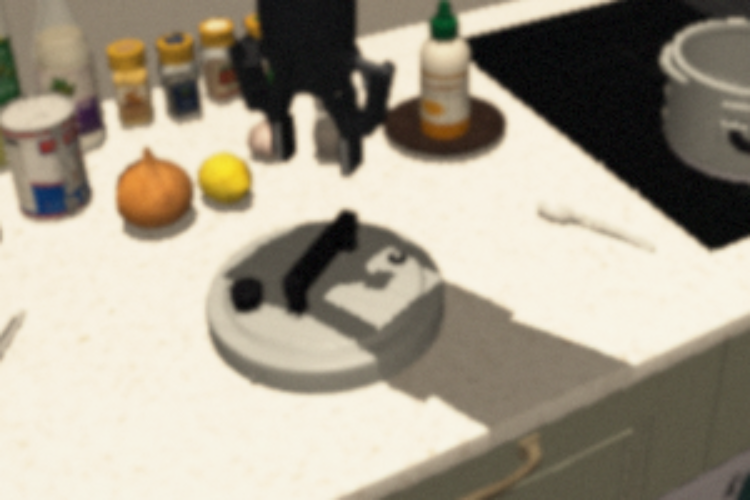

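Both fingers stand over the bar, aligned with it and clear of the valve. Next I descend and grip.

{"name": "drive_tool", "arguments": {
  "rows": [
    [[-0.004,-0.013,0.68,0,0,-0.0019,0.6],[-0.004,-0.013,0.68,0,0,-0.0019,0.6],[-0.004,-0.013,0.68,0,0,-0.0019,0.6],[-0.004,-0.013,0.68,0,0,-0.0019,0.6],[-0.004,-0.013,0.68,0,0,-0.0019,0.6]]
  ],
  "newtons": 80
}}

```text
clock: 3.73
eef_pos: [0.463, 0.2397, 0.0483]
tcp_rot: [2.966, 1.035, -0.002]
force: [0.6, 0.3, 1.0]
width: 0.0513
```

{"name": "drive_tool", "arguments": {
  "rows": [
    [[0,0,0,0,0,0,0],[0,0,0,0,0,0,0],[0,0,0,0,0,0,0],[0,0,0,0,0,0,0],[0,0,0,0,0,0,0],[0,0,0,0,0,0,0],[0,0,0,0,0,0,0],[0,0,0,0,0,0,0]]
  ]
}}

```text
clock: 4.4
eef_pos: [0.4642, 0.2403, 0.0506]
tcp_rot: [-2.965, -1.037, -0.005]
force: [-1.5, 0.7, 9.3]
width: 0.0166
```

```bash
python3 -c "
from h import *
state()"
```

```text
t 4.40 pos [0.4642 0.2403 0.0506] yaw 38.57 zax [ 0.003   0.0013 -1.    ] F [-1.5  0.7  9.3] T [-0.19  0.26 -0.  ] w 0.0166 j6 -0.24
```

{"name": "drive_tool", "arguments": {
  "rows": [
    [[0,0,-0.1,0,0,0,0],[0,0,-0.2,0,0,0,0],[0,0,-0.35,0,0,0,0],[0,0,-0.35,0,0,0,0],[0,0,-0.35,0,0,0,0],[0,0,-0.35,0,0,0,0]]
  ]
}}

```text
clock: 4.9
eef_pos: [0.4628, 0.2397, 0.0999]
tcp_rot: [2.965, 1.038, -0.001]
force: [-0.4, -0.7, -4.9]
width: 0.0168
```

```bash
python3 -c "
from h import *
state()
p,d=cams.snapshot('scene');cv2.imwrite('pics/s2.png',cv2.resize(p[110:330,150:400],None,fx=2.5,fy=2.5))"
```

```text
t 4.90 pos [0.4628 0.2397 0.0999] yaw 38.58 zax [-5.e-04 -2.e-04 -1.e+00] F [-0.4 -0.7 -4.9] T [-0.01  0.   -0.01] w 0.0168 j6 -0.24
```

View pics/s2.png

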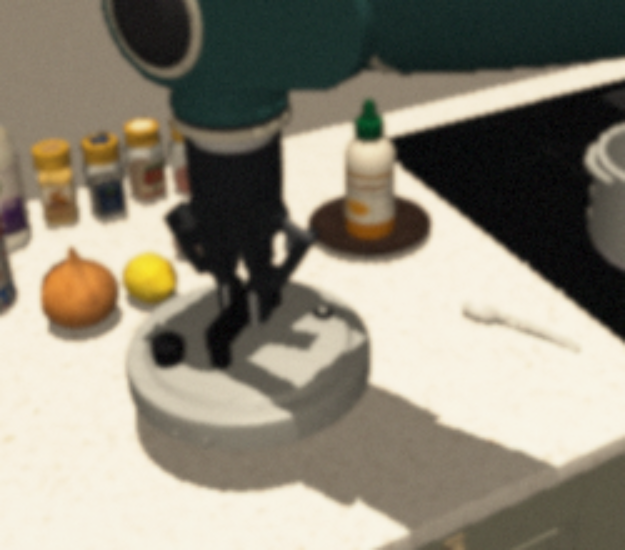

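The lid hangs level in the grip at 4.9 N, about 0.5 kg. Next I refine the pot's centre and yaw from the first top picture.

Run:
```python
from h import *
d=np.load("pics/top0.npy")
P,uv,ok=cloud("top",d,(380,150,500,275))
c=np.array([.4848,-.2754])
z=P[:,2]
for it in range(3):
    q=P[:,:2]-c;rad=np.hypot(*q.T);ang=np.degrees(np.arctan2(q[:,1],q[:,0]))%360
    g=ok&(z>.09)&(z<.119)&(rad<.104)
    E=[];
    for a in np.arange(0,360,5):
        m=g&(ang>=a)&(ang<a+5)
        if m.any():
            k=np.where(m)[0][np.argmax(rad[m])]; E.append([*P[k,:2],rad[k]])
    E=np.array(E);L=E[E[:,2]>.095]; c,R=circ(L); print(c,R,len(L))
q=P[:,:2]-c;rad=np.hypot(*q.T);ang=np.degrees(np.arctan2(q[:,1],q[:,0]))%360
m=ok&(z>.09)&(z<.119)&(rad>.0945)&(rad<.101)
s=np.sort(ang[m]);gaps=np.diff(np.r_[s,s[0]+360]);i=np.where(gaps>12)[0]
print([(s[k].round(1),(s[k]+gaps[k]).round(1),(s[k]+gaps[k]/2).round(1)) for k in i])
m2=m&0==0
print("phase4", np.degrees(np.angle(np.exp(4j*np.radians(ang[m])).mean()))/4)
h=ok&(z>.07)&(z<.09)&(rad>.12)&(rad<.16)
print("handle axis",np.degrees(np.angle(np.exp(2j*np.radians(ang[h])).mean()))/2)
r=ok&(z>.109)&(z<.119)&(rad>.083)&(rad<.093);print("rim",circ(P[r]),np.median(z[r]))
l=ok&(rad>.0945)&(rad<.101)&(z>.09)&(z<.119);print("lug z",np.median(z[l]))
i=cams.camera_info("top")["extrinsics"];hob=ok&(z<.03)&(rad>.13);print("hob",np.median(z[hob]))
```

```text
[ 0.48494975 -0.27537789] 0.098596338596226 52
[ 0.48495428 -0.27535276] 0.09858301263411273 52
[ 0.48495428 -0.27535276] 0.09858301263411273 52
[(np.float64(88.0), np.float64(117.8), np.float64(102.9)), (np.float64(177.5), np.float64(206.8), np.float64(192.2)), (np.float64(267.0), np.float64(297.5), np.float64(282.2)), (np.float64(358.1), np.float64(388.1), np.float64(373.1))]
phase4 -30.813454815670063
handle axis -32.64715048548299
rim (array([ 0.48472758, -0.27494341]), np.float64(0.08682508051285043)) 0.11629409489409381
lug z 0.1059156555205154
hob 0.006656118849392212
```

{"name": "drive_tool", "arguments": {
  "rows": [
    [[0,0,-0.2,0,0,0,0],[-0.05,0.08,-0.4,0,0,0,0],[-0.15,0.2,-0.6,0,0,0,0],[-0.27,0.37,-0.64,0,0,0,0],[-0.4,0.55,-0.64,0,0,0,0],[-0.55,0.75,-0.64,0,0,0,0],[-0.68,0.925,-0.64,0,0,0,0]]
  ]
}}

```text
clock: 5.53
eef_pos: [0.4694, 0.066, 0.1957]
tcp_rot: [-2.965, -1.039, 0.002]
force: [0.7, 0.8, -5.2]
width: 0.017
```

{"name": "drive_tool", "arguments": {
  "rows": [
    [[-0.14,0.19,0,0,0,0,0],[-0.28,0.38,0,0,0,0,0],[-0.42,0.57,0,0,0,0,0],[-0.56,0.76,0,0,0,0,0],[-0.68,0.925,0,0,0,0,0]]
  ]
}}

```text
clock: 5.95
eef_pos: [0.4762, -0.1064, 0.1955]
tcp_rot: [-2.965, -1.037, 0.002]
force: [1.6, 0.9, -4.8]
width: 0.0168
```

{"name": "drive_tool", "arguments": {
  "rows": [
    [[-0.14,0.19,0,0,0,0.01,0],[-0.28,0.38,0,0,0,0.02,0],[-0.4,0.55,0,0,0,0.03,0],[-0.5,0.7,0,0,0,0.04,0],[-0.59,0.81,0,0,0,0.05,0],[-0.64,0.89,0,0,0,0.06,0],[-0.67,0.925,0,0,0,0.07,0],[-0.67,0.925,0,0,0,0.072,0],[-0.67,0.925,0,0,0,0.072,0],[-0.67,0.925,0,0,0,0.072,0]]
  ]
}}

```text
clock: 6.78
eef_pos: [0.4847, -0.2748, 0.1961]
tcp_rot: [-3.121, -0.35, 0.001]
force: [-0.9, 1.0, -5.4]
width: 0.0166
```

Run:
```python
from h import *
to([.485,-.2753,.195],12.6)
p,d=cams.snapshot("top");np.save("pics/t3.npy",d);cv2.imwrite("pics/t3.png",cv2.resize(p[110:290,360:520],None,fx=3.3,fy=3.3))
cv2.imwrite("pics/t3f.png",p)
P,uv,ok=cloud("top",d,(360,110,520,290))
C=p[uv[:,1],uv[:,0]].astype(int)
q=P[:,:2]-[.485,-.2753];rad=np.hypot(*q.T)
for lo,hi in((.13,.2),(.14,.19)):
    m=ok&(P[:,2]>lo)&(P[:,2]<hi)&(rad<.125);print(m.sum(),cv2.minEnclosingCircle((P[m,:2]*1000).astype(np.float32)))
```

```text
t 6.78 pos [ 0.4847 -0.2748  0.1961] yaw 12.80 zax [-8.e-04  7.e-04 -1.e+00] F [-0.9  1.  -5.4] T [0.04 0.04 0.03] w 0.0166 j6 -0.79
shift [0.0013 0.0036 0.0073] turn [-0.0001  0.0001  0.0005]
2358 ((484.4025573730469, -273.4663391113281), 104.3956069946289)
2307 ((484.4025573730469, -273.4663391113281), 104.3956069946289)
```

View pics/t3.png

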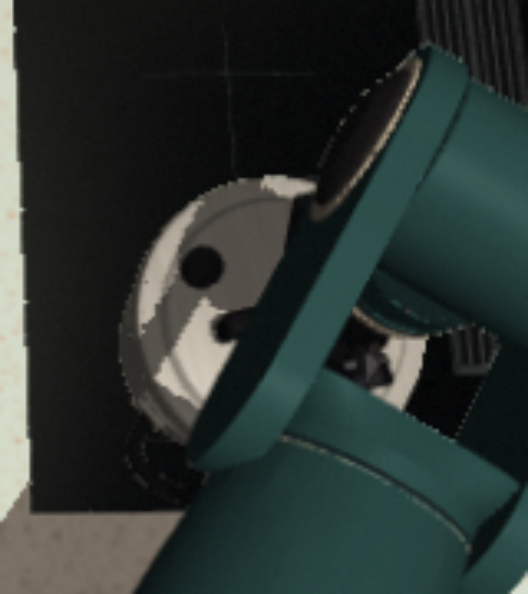

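The lid is held over the pot with its valve at (202,267) in the crop, and the arm hides its right half. One edge fit on the visible rim will fix the hand-to-lid offset.

Run:
```python
from h import *
from scipy.optimize import least_squares
d=np.load("pics/t3.npy")
P,uv,ok=cloud("top",d,(360,110,520,290))
c=np.array([.4845,-.2738])
q=P[:,:2]-c;rad=np.hypot(*q.T);ang=np.degrees(np.arctan2(q[:,1],q[:,0]))%360
g=ok&(P[:,2]>.135)&(P[:,2]<.19)&(rad<.112);E=[]
for a in np.arange(0,360,6):
    m=g&(ang>=a)&(ang<a+6)
    if m.any():
        k=np.where(m)[0][np.argmax(rad[m])]
        if rad[k]>.1: E.append([*P[k],a])
E=np.array(E);print(E[:,3],E[:,2].mean())
print(circ(E));f=least_squares(lambda x:np.hypot(E[:,0]-x[0],E[:,1]-x[1])-.1042,c,loss="soft_l1",f_scale=.001);print(f.x,np.abs(f.fun).mean())
```

```text
[  0.   6.  12.  18.  24.  30.  36.  42.  48.  54.  60.  66.  72.  78.
  84.  90.  96. 102. 108. 114. 120. 126. 132. 138. 228. 234. 240. 246.
 252. 258. 342. 348. 354.] 0.1653143932900662
(array([ 0.48419945, -0.27371638]), np.float64(0.10344635742278062))
[ 0.48388256 -0.27429552] 0.000733515892204404
```

{"name": "drive_tool", "arguments": {
  "rows": [
    [[0.004,0.011,0,0,0,0.0005,0],[0.004,0.011,0.08,0,0,0.0005,0],[0.004,0.011,0.16,0,0,0.0005,0],[0.004,0.011,0.22,0,0,0.0005,0],[0.004,0.011,0.24,0,0,0.0005,0],[0.004,0.011,0.24,0,0,0.0005,0],[0.004,0.011,0.24,0,0,0.0005,0]]
  ]
}}

```text
clock: 7.42
eef_pos: [0.4857, -0.2767, 0.1606]
tcp_rot: [-3.122, -0.342, 0.001]
force: [0.5, 2.4, -4.9]
width: 0.0167
```

```bash
python3 -c "
from h import *
to([.4856,-.2763,.155],12.6)"
```

```text
t 7.42 pos [ 0.4857 -0.2767  0.1606] yaw 12.50 zax [-5.e-04  6.e-04 -1.e+00] F [ 0.5  2.4 -4.9] T [0.58 0.07 0.03] w 0.0167 j6 -0.78
shift [ 0.0001 -0.0027  0.0374] turn [-0.0001  0.     -0.0003]
```

{"name": "drive_tool", "arguments": {
  "rows": [
    [[0,0,0.013,0,0,0,0],[0,0,0.026,0,0,0,0],[0,0,0.04,0,0,0,0],[0,0,0.04,0,0,0,0]]
  ]
}}

```text
clock: 7.75
eef_pos: [0.4857, -0.2768, 0.1544]
tcp_rot: [-3.123, -0.342, 0.0]
force: [-0.3, 2.1, -5.0]
width: 0.0168
```

```bash
python3 -c "
from h import *
state()"
```

```text
t 7.75 pos [ 0.4857 -0.2768  0.1544] yaw 12.49 zax [-2.e-04  3.e-04 -1.e+00] F [-0.3  2.1 -5. ] T [0.66 0.06 0.01] w 0.0168 j6 -0.78
```

{"name": "drive_tool", "arguments": {
  "rows": [
    [[0,0,0.013,0,0,0,0],[0,0,0.026,0,0,0,0],[0,0,0.033,0,0,0,0],[0,0,0.033,0,0,0,0]]
  ]
}}

```text
clock: 8.08
eef_pos: [0.4856, -0.2769, 0.1495]
tcp_rot: [3.123, 0.342, -0.001]
force: [-0.7, 1.4, -4.1]
width: 0.0168
```

```bash
python3 -c "
from h import *
state()"
```

```text
t 8.08 pos [ 0.4856 -0.2769  0.1495] yaw 12.49 zax [-3.e-04 -1.e-04 -1.e+00] F [-0.7  1.4 -4.1] T [ 0.31  0.14 -0.05] w 0.0168 j6 -0.78
```

{"name": "drive_tool", "arguments": {
  "rows": [
    [[0.0015,-0.006,0,0,0,0,0],[0.0015,-0.006,0.007,0,0,0,0],[0.0015,-0.006,0.013,0,0,0,0],[0.0015,-0.006,0.013,0,0,0,0]]
  ]
}}

```text
clock: 8.42
eef_pos: [0.4859, -0.2761, 0.1481]
tcp_rot: [3.122, 0.342, 0.001]
force: [-0.6, -0.4, -4.6]
width: 0.0168
```

```bash
python3 -c "
from h import *
state()"
```

```text
t 8.42 pos [ 0.4859 -0.2761  0.1481] yaw 12.49 zax [ 4.e-04 -5.e-04 -1.e+00] F [-0.6 -0.4 -4.6] T [-0.03 -0.04 -0.04] w 0.0168 j6 -0.78
```

{"name": "drive_tool", "arguments": {
  "rows": [
    [[0,0,0.007,0,0,0,0],[0,0,0.013,0,0,0,0],[0,0,0.013,0,0,0,0],[0,0,0.013,0,0,0,0]]
  ]
}}

```text
clock: 8.75
eef_pos: [0.4862, -0.2764, 0.1476]
tcp_rot: [3.121, 0.342, 0.003]
force: [-2.0, 0.7, 9.0]
width: 0.0164
```

```bash
python3 -c "
from h import *
state()"
```

```text
t 8.75 pos [ 0.4862 -0.2764  0.1476] yaw 12.49 zax [ 0.0019 -0.0014 -1.    ] F [-2.   0.7  9. ] T [0.23 0.46 0.01] w 0.0164 j6 -0.78
```

{"name": "drive_tool", "arguments": {
  "rows": [
    [[0,0,0.007,0,0,0,0],[0,0,0.01,0,0,0,0],[0,0,0.01,0,0,0,0],[0,0,0.01,0,0,0,0]]
  ]
}}

```text
clock: 9.08
eef_pos: [0.4866, -0.2765, 0.1473]
tcp_rot: [3.12, 0.341, 0.004]
force: [-4.2, 1.9, 18.3]
width: 0.0165
```

```bash
python3 -c "
from h import *
state()"
```

```text
t 9.08 pos [ 0.4866 -0.2765  0.1473] yaw 12.49 zax [ 0.0031 -0.0021 -1.    ] F [-4.2  1.9 18.3] T [ 0.4   0.79 -0.03] w 0.0165 j6 -0.78
```

It is down on something springy at about 30 N/mm, which matches the seal's stiffness. I'll relax the push to near zero, then start turning clockwise.

{"name": "drive_tool", "arguments": {
  "rows": [
    [[-0.002,0.001,-0.01,0,0,0,0],[-0.002,0.001,-0.014,0,0,0,0],[-0.002,0.001,-0.014,0,0,0,0],[-0.002,0.001,-0.014,0,0,0,0]]
  ]
}}

```text
clock: 9.42
eef_pos: [0.4861, -0.2765, 0.1476]
tcp_rot: [3.122, 0.342, 0.003]
force: [1.0, -0.7, 8.7]
width: 0.0164
```

```bash
python3 -c "
from h import *
state()"
```

```text
t 9.42 pos [ 0.4861 -0.2765  0.1476] yaw 12.49 zax [ 0.0018 -0.0011 -1.    ] F [ 1.  -0.7  8.7] T [-0.05 -0.11 -0.08] w 0.0164 j6 -0.78
```

{"name": "drive_tool", "arguments": {
  "rows": [
    [[0,0,-0.01,0,0,0,0],[0,0,-0.01,0,0,0,0],[0,0,-0.01,0,0,0.005,0],[0,0,-0.01,0,0,0.01,0],[0,0,-0.01,0,0,0.016,0],[-0.001,0,-0.01,0,0,0.022,0],[-0.001,0,-0.01,0,0,0.028,0],[-0.001,0,-0.01,0,0,0.028,0]]
  ]
}}

```text
clock: 10.08
eef_pos: [0.4853, -0.2762, 0.1479]
tcp_rot: [-3.141, -0.063, 0.0]
force: [-0.3, 0.1, 0.7]
width: 0.0166
```

```bash
python3 -c "
from h import *
state()"
```

```text
t 10.08 pos [ 0.4853 -0.2762  0.1479] yaw 2.31 zax [-3.e-04  1.e-04 -1.e+00] F [-0.3  0.1  0.7] T [-0.05 -0.05 -0.11] w 0.0166 j6 -0.60
```

{"name": "drive_tool", "arguments": {
  "rows": [
    [[0,0,0,0,0,0.006,0],[0,0,0,0,0,0.012,0],[-0.001,0,0,0,0,0.018,0],[-0.001,0,0,0,0,0.024,0],[-0.001,0,0,0,0,0.03,0],[-0.001,0,0,0,0,0.034,0],[-0.001,0,0,0,0,0.034,0]]
  ]
}}

```text
clock: 10.67
eef_pos: [0.4851, -0.2762, 0.1479]
tcp_rot: [-3.13, 0.269, 0.0]
force: [0.5, -0.1, -0.7]
width: 0.0166
```

```bash
python3 -c "
from h import *
state()"
```

```text
t 10.67 pos [ 0.4851 -0.2762  0.1479] yaw -9.83 zax [-3.e-04  1.e-04 -1.e+00] F [ 0.5 -0.1 -0.7] T [-0.03 -0.05 -0.04] w 0.0166 j6 -0.39
```

{"name": "drive_tool", "arguments": {
  "rows": [
    [[0,0,-0.01,0,0,0,0],[0,0,-0.02,0,0,0,0],[0,0,-0.033,0,0,0,0],[0,0,-0.033,0,0,0,0],[0,0,-0.033,0,0,0,0]]
  ]
}}

```text
clock: 11.08
eef_pos: [0.4838, -0.2753, 0.1487]
tcp_rot: [-3.127, 0.267, 0.009]
force: [2.7, -1.6, -36.1]
width: 0.0169
```

```bash
python3 -c "
from h import *
state()"
```

```text
t 11.08 pos [ 0.4838 -0.2753  0.1487] yaw -9.74 zax [-0.0055  0.0035 -1.    ] F [  2.7  -1.6 -36.1] T [-0.54 -0.93  0.29] w 0.0169 j6 -0.39
```

The lift test shows the tabs are caught under the lugs: it rises only 0.8 mm at -36 N. So the slack is small and the seal is nearly new, with the bite expected at about 27°. I go back down and turn in small steps by feel.

{"name": "drive_tool", "arguments": {
  "rows": [
    [[0,0,0.02,0,0,0,0],[0,0,0.033,0,0,0,0],[0,0,0.033,0,0,0.003,0],[0,0,0.033,0,0,0.007,0],[0,0,0.033,0,0,0.011,0],[0,0,0.033,0,0,0.011,0]]
  ]
}}

```text
clock: 11.58
eef_pos: [0.4852, -0.2762, 0.148]
tcp_rot: [-3.119, 0.38, 0.0]
force: [-0.5, 0.0, -9.3]
width: 0.0166
```

```bash
python3 -c "
from h import *
state()"
```

```text
t 11.58 pos [ 0.4852 -0.2762  0.148 ] yaw -13.88 zax [-1.e-04  0.e+00 -1.e+00] F [-0.5  0.  -9.3] T [-0.08 -0.02 -0.07] w 0.0166 j6 -0.32
```

{"name": "drive_tool", "arguments": {
  "rows": [
    [[0,0,0,0,0,0.003,0],[0,0,0.001,0,0,0.006,0],[0,0,0.001,0,0,0.006,0],[0,0,0.001,0,0,0.006,0]]
  ]
}}

```text
clock: 11.92
eef_pos: [0.4852, -0.2762, 0.1478]
tcp_rot: [-3.111, 0.436, 0.0]
force: [-0.3, 1.0, -11.0]
width: 0.0166
```

```bash
python3 -c "
from h import *
state()"
```

```text
t 11.92 pos [ 0.4852 -0.2762  0.1478] yaw -15.95 zax [-2.e-04  1.e-04 -1.e+00] F [ -0.3   1.  -11. ] T [-0.03 -0.01  0.14] w 0.0166 j6 -0.28
```

{"name": "drive_tool", "arguments": {
  "rows": [
    [[0,0,0.007,0,0,0,0],[0,0,0.013,0,0,0.002,0],[0,0,0.013,0,0,0.004,0],[0,0,0.013,0,0,0.004,0],[0,0,0.013,0,0,0.004,0]]
  ]
}}

```text
clock: 12.33
eef_pos: [0.4859, -0.2766, 0.1476]
tcp_rot: [3.104, -0.475, 0.004]
force: [-1.4, 1.4, 6.0]
width: 0.0166
```

```bash
python3 -c "
from h import *
state()"
```

```text
t 12.33 pos [ 0.4859 -0.2766  0.1476] yaw -17.39 zax [ 0.0023 -0.0014 -1.    ] F [-1.4  1.4  6. ] T [0.1  0.24 0.22] w 0.0166 j6 -0.26
```

{"name": "drive_tool", "arguments": {
  "rows": [
    [[0,0,-0.004,0,0,0,0],[0,0,-0.004,0,0,0.002,0],[0,0,-0.003,0,0,0.005,0],[0,0,-0.003,0,0,0.005,0],[0,0,-0.003,0,0,0.005,0]]
  ]
}}

```text
clock: 12.75
eef_pos: [0.4856, -0.2765, 0.1474]
tcp_rot: [3.097, -0.525, 0.002]
force: [0.9, -0.1, 7.9]
width: 0.0164
```

```bash
python3 -c "
from h import *
state()"
```

```text
t 12.75 pos [ 0.4856 -0.2765  0.1474] yaw -19.25 zax [ 1.4e-03 -9.0e-04 -1.0e+00] F [ 0.9 -0.1  7.9] T [-0.07  0.01  0.26] w 0.0164 j6 -0.23
```

{"name": "drive_tool", "arguments": {
  "rows": [
    [[0,0,0,0,0,0.002,0],[0,0,0.001,0,0,0.004,0],[0,0,0.001,0,0,0.004,0],[0,0,0.001,0,0,0.004,0]]
  ]
}}

```text
clock: 13.08
eef_pos: [0.4856, -0.2764, 0.1472]
tcp_rot: [3.09, -0.564, 0.002]
force: [0.7, 0.3, 7.3]
width: 0.0162
```

```bash
python3 -c "
from h import *
state()"
```

```text
t 13.08 pos [ 0.4856 -0.2764  0.1472] yaw -20.68 zax [ 1.2e-03 -8.0e-04 -1.0e+00] F [0.7 0.3 7.3] T [-0.06  0.08  0.54] w 0.0162 j6 -0.20
```

{"name": "drive_tool", "arguments": {
  "rows": [
    [[0,0,-0.003,0,0,0,0],[0,0,-0.006,0,0,0,0],[0,0,-0.006,0,0,0,0],[0,0,-0.006,0,0,0,0]]
  ]
}}

```text
clock: 13.42
eef_pos: [0.4855, -0.2764, 0.1472]
tcp_rot: [3.09, -0.563, 0.001]
force: [5.5, -2.9, -1.0]
width: 0.0165
```

```bash
python3 -c "
from h import *
state()"
```

```text
t 13.42 pos [ 0.4855 -0.2764  0.1472] yaw -20.65 zax [ 7.e-04 -4.e-04 -1.e+00] F [ 5.5 -2.9 -1. ] T [-0.48 -0.71  0.54] w 0.0165 j6 -0.20
```

{"name": "drive_tool", "arguments": {
  "rows": [
    [[0,0,0,0,0,0.001,0],[0,0,0,0,0,0.002,0],[0,0,0,0,0,0.002,0],[0,0,0,0,0,0.002,0]]
  ]
}}

```text
clock: 13.75
eef_pos: [0.4853, -0.2762, 0.1471]
tcp_rot: [3.087, -0.582, 0.0]
force: [3.0, -1.6, 0.2]
width: 0.0167
```

```bash
python3 -c "
from h import *
state()"
```

```text
t 13.75 pos [ 0.4853 -0.2762  0.1471] yaw -21.35 zax [ 1.e-04 -0.e+00 -1.e+00] F [ 3.  -1.6  0.2] T [-0.35 -0.54  0.72] w 0.0167 j6 -0.19
```

The torque is 0.72 N m with almost no vertical force, well inside the hand-tight band. Now I release and retreat.

{"name": "drive_tool", "arguments": {
  "rows": [
    [[0,0,0,0,0,0,0.55],[0,0,0,0,0,0,0.55],[0,0,0,0,0,0,0.55],[0,0,0,0,0,0,0.55],[0,0,0,0,0,0,0.55],[0,0,0,0,0,0,0.55]]
  ]
}}

```text
clock: 14.25
eef_pos: [0.4852, -0.2762, 0.1472]
tcp_rot: [-3.087, 0.582, 0.0]
force: [0.9, 0.5, -0.5]
width: 0.0468
```

{"name": "drive_tool", "arguments": {
  "rows": [
    [[0,0,-0.15,0,0,0,0.55],[0,0,-0.3,0,0,0,0.55],[0,0,-0.5,0,0,0,0.55],[0,0,-0.7,0,0,0,0.55],[0,0,-0.7,0,0,0,0.55],[0,0,-0.7,0,0,0,0.55],[0,0,-0.7,0,0,0,0.55]]
  ]
}}

```text
clock: 14.83
eef_pos: [0.4851, -0.2761, 0.2515]
tcp_rot: [-3.087, 0.582, 0.001]
force: [-0.4, -0.2, -0.5]
width: 0.047
```

Run:
```python
from h import *
state()
p,d=cams.snapshot("scene");p2,d2=cams.snapshot("top")
a=cv2.resize(p[60:360,250:610],(480,400));b=cv2.resize(p2[100:290,360:520],(320,380));b=cv2.copyMakeBorder(b,0,20,0,0,0)
cv2.imwrite("pics/end.png",np.hstack([a,b]))
P,uv,ok=cloud("top",d2,(360,110,520,290));C=p2[uv[:,1],uv[:,0]].astype(int)
q=P[:,:2]-[.485,-.2753];r=np.hypot(*q.T)
m=ok&(r<.112)&(P[:,2]>.09)&(P[:,2]<.16)&(C.max(1)-C.min(1)<40);print("lid circle",cv2.minEnclosingCircle((P[m,:2]*1000).astype(np.float32)))
g=ok&(r>.09)&(r<.1)&(P[:,2]>.1)&(P[:,2]<.14)
A=np.c_[q[g],np.ones(g.sum())];print("rim plane",np.linalg.lstsq(A,P[g,2],rcond=None)[0])
```

```text
t 14.83 pos [ 0.4851 -0.2761  0.2515] yaw -21.35 zax [-5.e-04  3.e-04 -1.e+00] F [-0.4 -0.2 -0.5] T [0.03 0.02 0.03] w 0.0470 j6 -0.19
lid circle ((485.27667236328125, -273.5280456542969), 105.26945495605469)
rim plane [-0.00147292 -0.00140413  0.12626841]
```

View pics/end.png

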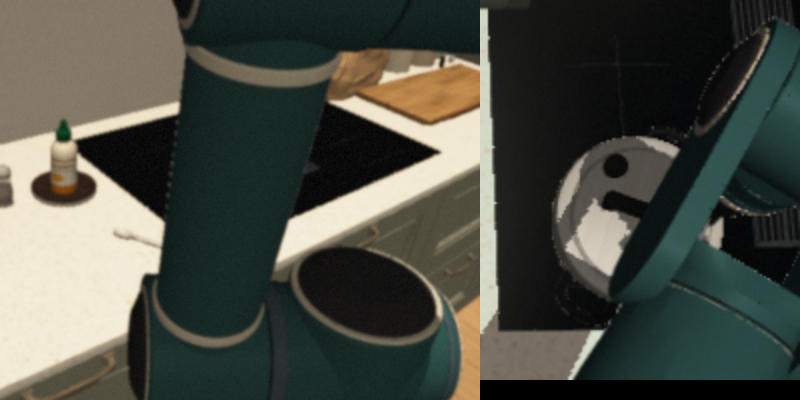

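Run:
```python
from h import *
p,d=cams.snapshot("top");P,uv,ok=cloud("top",d,(360,110,520,290));C=p[uv[:,1],uv[:,0]].astype(int)
v=ok&(C.max(1)<70)&(P[:,2]>.135)&(P[:,2]<.165)&(np.hypot(P[:,0]-.549,P[:,1]+.248)<.03);q=P[v].mean(0)-[.485,-.2753,0]
print(v.sum(),q,np.degrees(np.arctan2(q[1],q[0])),"expected ~23.6")
arm.close_job()
```

```text
116 [0.06076816 0.0328995  0.15092834] 28.43083552538757 expected ~23.6
the job is handed in; nothing more can be done
```

I put the lid on the pot, turned it clockwise about 34° until it was hand-tight, let go and handed the job in at about 15 s. Most checks agree; one doesn't.

**Seating:** The lid dropped level through the gaps and met something springy at about 30 N/mm, which matches the seal. The highest push while seating was about 23 N. A lift test after 22° of turn rose only 0.8 mm at 36 N of pull, so the tabs were under the lugs.

**Tightening:** The ramps bit at about 27°, so the seal is nearly new. I stopped at 0.72 N m with almost no vertical force from the hand. The drop of 0.7–0.8 mm suggests about 25–30 N on the seal.

**After release:**
- **Tilt:** the lid is level to about 0.002 rad.
- **Centring:** the camera puts the lid's centre within about 2 mm of the pot's, with half the lid hidden by the arm.
- **Gripper:** it is clear of the lid and reads no force.
- **Bystanders:** the bottle and teaspoon looked in place. I did not measure the salt shaker, lemon or onion again, but nothing passed near them.

**Disagreement:** The valve's bearing measured 28.4° against an expected 23.6°. The same measurement was already 2–3° off before I moved the lid, so part of this is camera error. I can't rule out a small spring-back of 2° or so on release, which would leave less clamping force than I estimated.

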